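# Prop a circuit board on the slanted repair stand

### The job

Put the green circuit board on the yellow slanted stand, components facing up and its edge of metal and coloured ports at the upper end, so that it lies flat and straight on both arms, about centred, with its lower edge down against the ledge. Do not let the board drop, let go of it at the end, and leave the jar, screwdriver, cup and pliers where they are.

Things in the scene. Friction and masses are not known exactly. Their poses are not given: they have to be found in the camera images.
- board: Green circuit board 120 x 110 x 4 mm (x, y, z), 0.35 kg, flat on the bench. Origin: centre of its underside; z out of the component side; x towards the port edge (silver, blue, green blocks at x 48 to 60 mm, tops at z 14 mm). Grip its finned aluminium heatsink: 40 x 40 mm, square to x and y, centred on the origin, from z 4 to 38 mm. The rest is nearly bare (parts up to 1.5 mm).
- board_low (a point): Middle of the board's port-less edge, at the underside (60 mm from the board's origin towards -x of the board): the edge that goes against the ledge.
- board_top (a point): Middle of the board's port edge, at the underside (60 mm from the board's origin towards +x of the board).
- stand: Fixed repair stand: dark base plate 160 x 130 x 8 mm with four posts, carrying the yellow rest. Origin: centre of the plate's underside on the bench; z up; the stand's +x is the horizontal direction in which the rest rises.
- rest: Yellow rest fixed on the stand, sloped 20 deg. Origin: mid-ledge on the arms' upper face, 50 mm above the bench, at x = -52 mm of the stand. x up the slope, y along the ledge, z square to the slope, upward. Two arms 14 mm wide, 8 thick, at y = -35 and +35 mm, x -6 to 112, upper faces at z = 0; open between. Ledge 110 mm long (y), x -6 to 0, up to z 16; its face x = 0 stops the board.
- jar: Amber coffee jar with a red lid, 76 mm across, 130 mm high, standing on the bench. Origin: centre of its base. Bystander.
- screwdriver: Screwdriver with a yellow handle, 170 mm long, lying along its x. Origin: about its middle at bench level. Bystander.
- cup: Open brown cup, 72 mm across, 85 mm high. Origin: centre of its base. Bystander.
- pliers: Pliers with red handles, about 142 mm long, 58 mm wide, 14 mm high, lying flat. Origin: near the middle at bench level. Bystander.
Things that resemble listed ones, but are neither listed nor needed, are in the scene too. Of the things that look like the board, the largest one is meant.

How it is judged:
By the outcome, as a careful person would: the job done as asked, in the order asked, and still so for the second after the job is handed in, with the robot touching nothing.
It also fails if it takes over 38 s, if anything falls off the work surface, if the arm or the gripper's body presses on something with over 40 N, if the wrist force passes 120 N, or if a joint passes its speed limit or range.

### The arm

A 6-joint arm with a two-finger parallel gripper is mounted at the origin on the work surface. World frame = base frame: x ahead of the robot, y to its left, z up, the work surface at z = 0. Lengths are in mm, angles in rad, forces in N, time in s.
With the tool pointing down it reaches from about 300 to 775 mm from the base axis. Payload 14.6 kg.
Tool frame: the origin (TCP) lies on the front face of the gripper's body, between the roots of the fingers; the fingertips stand 97 mm ahead of it and the grasp point (between the pads) lies 78 mm ahead of it; z points along the fingers, y is the direction in which the jaws open and shut (so a half turn about z gives the same grasp; the last joint's range is limited). The gripper opens to 94 mm and grips with 3 to 60 N. Pads are 16 mm wide; open, the fingers measure 119 mm over their backs; the gripper's body (75 mm by 177 mm) begins 78 mm behind the grasp point.
Start: joints at [-1.31, 0.3, 1.521, -0, 1.321, -0.067], TCP at [177.071, -520.707, 302.646] pointing down, gripper open.
Joint ranges: [-3.03, 3.03], [-0.79, 2.21], [0.23, 2.52], [-1.04, 4.18], [0, 3.07], [-2.55, 2.55]. Speed limits (rad/s): [2.22, 2.22, 2.57, 3.14, 3.14, 3.14].

### API

Orientations are given as [roll, pitch, yaw] about the fixed x, y, z axes, in that order (R = Rz(yaw) Ry(pitch) Rx(roll)).
In Python, from cell import manip, eyes, finder gives the robot as it stands.
- The arm moves only by the tool drive_tool, never from a script. Its argument "rows" is a list of rows, each an object with "offset": the shift along the tool's x, y, z in mm, a list of three; "spin": the turn about the tool's z in degrees; "jaw": the finger opening in mm, from 0 to 94. In form: [{"offset": [dx, dy, dz], "spin": spin, "jaw": jaw}, ...]. A call has 1 to 20 rows; each row shifts and turns the commanded pose from where the row before left it, along the tool's axes as they then stand; what a row does not reach is not made up. A row lasts 1/10 s, in which the tool goes at most 50 mm and 8.59 degrees, less where a joint would pass 70% of its speed; a pose out of reach is approached as far as the arm can. A call is refused whole if a number of a shift passes 50 or a number of a turn 8.59, either way. A call with a gripper value outside its range is refused whole. The fingers move at their own pace and stop on an object; "force" is the grip in N (left out, the last holds). Time passes only in rows, so rows that do not move let the fingers close. It gives the time, the measured TCP pose, the force and the opening at its end, in the units of the state.
- manip.read_state(): the state, without advancing time (a new reading comes with each control period).
- eyes.camera(name): name is "scene" or "top" or "wrist"; returns a dict with "color" (420x560x3 uint8, blue, green, red), "depth" (420x560 float32, mm along the optical axis (not along the pixel's ray), 0 where there is no reading), "vfov" (degrees; the focal length in pixels is half the picture's height over the tangent of half this angle, whatever the lens; pixels are square), "cx", "cy" (the principal point, pixels), "D" ([k1, k2, p1, p2, k3] as OpenCV has them; the pictures are not rectified), "rvec" (rotation vector, rad) and "tvec" (3), from world to camera coordinates, as OpenCV has them. Camera axes: x right, y down, z forward; pixel columns grow to the right and rows downward; lengths in mm; the calibration is good to about 2 mm. A picture is of the moment at which its call begins.
- manip.sign_off(): hands the job in, once; it reports no verdict.
Trained networks look in the newest picture that a camera, given by its name, has taken for a name from the list of things; names that differ only in an ending like _2 or _b are one class to them, and where a whole thing is asked for, a point or a joint stands for the part that bears it (a point fixed in the world has none). Each returns a list of dicts, best first, with "p" (0 to 1); they miss things now and then, are a little off and sometimes report something else, mostly with a low value. They report only what shows in the picture. A call takes as long as a camera call. They do not tell look-alikes from the thing itself.
- finder.find_in(camera, target): "uv" ([column, row] in pixels, amid what is visible of it).
The state is a dict: "clock": time; "joints": joint angles; "qd": joint speeds; "effort": joint torques, N m; "eef_pos": TCP position; "eef_rot": TCP orientation; "wrist_force": force on the tool from outside, world axes, zero at the start; "moment": the same for the moment, N m; "finger_gap": finger opening in mm.
Only numpy, scipy, OpenCV 4.12 (cv2) and the standard library are available. Lean on these libraries where they do the work, as an engineer would, in place of code of your own. Each camera call takes 0.05 s, during which the arm holds its last target. There are 200 camera calls.

## Working session

There is one attempt and no reset: what is moved stays moved. The work goes in short steps, Python scripts to look and compute and a tool call to move; the robot and the scene stay as the last step left them, time stands still between calls to the robot, and variables do not carry over. Pictures are saved under pics/ and viewed, about 8 in all and at most 12, crops included, and the job is handed in when it is done.

Besides the shell and the picture viewer there is one more tool, called in YAML: its name, and indented under it one key for each argument. drive_tool: Moves the arm, as the interface text tells. Its arguments: {"type":"object","properties":{"rows":{"type":"array","items":{"type":"object","properties":{"offset":{"type":"array","items":{"type":"number"}},"spin":{"type":"number"},"jaw":{"type":"number"}}}},"force":{"type":"number"}},"required":["rows"]}

```bash
ls; mkdir -p pics
cat > h.py <<'E'
import numpy as np, cv2
from cell import manip, eyes, finder
def K(c):
    f=c["color"].shape[0]/2/np.tan(np.radians(c["vfov"])/2)
    return np.array([[f,0,c["cx"]],[0,f,c["cy"]],[0,0,1.]])
def cloud(c):
    h,w=c["depth"].shape
    uv=np.stack(np.meshgrid(np.arange(w),np.arange(h)),-1).reshape(-1,1,2).astype(np.float64)
    n=cv2.undistortPoints(uv,K(c),np.array(c["D"],float)).reshape(h,w,2)
    P=np.dstack([n,np.ones((h,w))])*c["depth"][...,None]
    R=cv2.Rodrigues(np.array(c["rvec"],float))[0]
    W=(P-np.array(c["tvec"],float).reshape(3))@R
    W[c["depth"]<=0]=np.nan
    return W
def proj(c,pts):
    return cv2.projectPoints(np.array(pts,float).reshape(-1,1,3),np.array(c["rvec"],float),np.array(c["tvec"],float),K(c),np.array(c["D"],float))[0].reshape(-1,2)
E
python3 - <<'E'
from h import *
for n in["top","scene"]:
    c=eyes.camera(n); cv2.imwrite(f"pics/{n}0.png",c["color"]); W=cloud(c); np.savez(f"{n}0.npz",W=W,col=c["color"])
    for t in ["board","stand","rest","jar","screwdriver","cup","pliers"]:
        for d in finder.find_in(n,t)[:3]:
            u,v=map(int,np.round(d["uv"])); print(n,t,round(d["p"],2),u,v,np.round(W[v,u]))
print(manip.read_state())
E
```

```text
pics
top board 0.77 136 277 [391. 378.  31.]
top board 0.59 196 187 [647. 214.  38.]
top board 0.55 184 249 [470. 246.  24.]
top stand 0.67 328 214 [ 573. -168.   10.]
top rest 0.84 320 211 [ 575. -139.   60.]
top jar 0.96 269 161 [701.   5. 130.]
top jar 0.7 322 209 [ 589. -151.    3.]
top screwdriver 0.69 265 272 [405.  15.  23.]
top screwdriver 0.41 199 187 [646. 205.  39.]
top cup 0.78 114 217 [564. 455.   5.]
top pliers 0.68 424 216 [ 569. -452.    0.]
scene board 0.94 340 281 [672. 222.  29.]
scene board 0.71 376 238 [489. 252.   9.]
scene board 0.31 218 189 [ 506. -191.    9.]
scene stand 0.81 209 205 [ 631. -138.   76.]
scene stand 0.34 338 283 [674. 219.  22.]
scene rest 0.71 217 190 [ 509. -193.    8.]
scene jar 0.89 243 250 [748.  20. 107.]
scene screwdriver 0.66 302 192 [428.  24.  23.]
scene pliers 0.93 124 174 [ 563. -465.    3.]
{'clock': 0.8, 'joints': array([-1.30961084e+00,  2.99896333e-01,  1.52098659e+00,  2.27616907e-05,
        1.32068346e+00, -6.66327794e-02]), 'qd': array([ 0.00036921, -0.00028398,  0.00116373, -0.00022402, -0.00011963,
        0.00025206]), 'effort': array([ 7.67307247e-04, -5.31624377e+01, -3.52904785e+01,  7.09505123e-02,
        2.12166575e-02, -4.14282420e-05]), 'eef_pos': array([ 177.07131879, -520.71453939,  302.65327383]), 'eef_rot': array([ 3.14156497e+00, -2.02551393e-05,  3.27812629e-01]), 'wrist_force': array([ 0.19734335,  0.03572569, -0.55112359]), 'moment': array([-0.03314778, -0.00817024, -0.02076784]), 'finger_gap': 94.17760818419053}
```

View pics/top0.png

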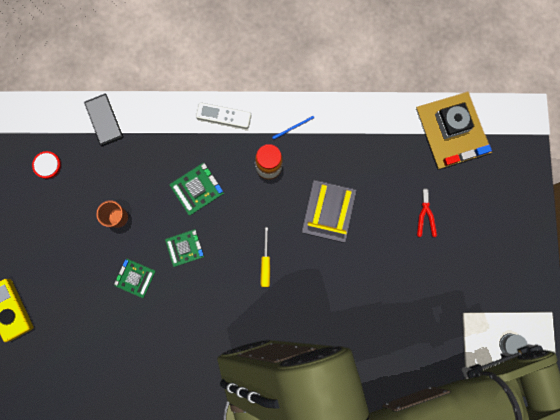

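View pics/scene0.png

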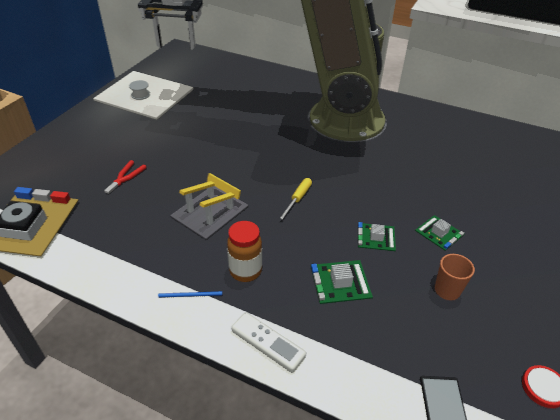

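The top view shows the largest board at about px (196,187), with its blue ports at the right edge. The stand is at (328,212) with its ledge at the near end (bottom of the picture), and the jar lies between them at (269,160). The scene view agrees. Next I'll get precise poses from the clouds.

```bash
cat > m.py <<'E'
from h import *
def rect(W,mask):
    p=W[mask][:,:2].astype(np.float32); p=p[~np.isnan(p).any(1)]
    return np.round(cv2.minAreaRect(p)[0],1),np.round(cv2.minAreaRect(p)[1],1),round(cv2.minAreaRect(p)[2],1),len(p)
def near(W,x,y,r): return np.hypot(W[...,0]-x,W[...,1]-y)<r
def run(W,col,bx=None,st=(575,-145)):
    hsv=cv2.cvtColor(col,cv2.COLOR_BGR2HSV); H,S,V=hsv[...,0],hsv[...,1],hsv[...,2]; z=W[...,2]
    if bx is not None:
        nb=near(W,*bx,95)
        print("board all",rect(W,nb&(z>2.2)&(S>0)&(V>50)))
        print("board green",rect(W,nb&(H>40)&(H<85)&(S>90)&(V>40)&(z>0)&(z<12)))
        print("sink",rect(W,nb&(z>30)), "top z",np.nanmedian(z[nb&(z>30)]))
        print("blue",np.round(np.nanmean(W[nb&(H>100)&(H<125)&(S>150)],0)))
    ns=near(W,*st,125)
    y=ns&(H>20)&(H<35)&(S>150)&(V>90)&(z>25)
    P=W[y]; 
    print("yellow",rect(W,y),np.nanmin(P,0).round(),np.nanmax(P,0).round())
    print("stand all",rect(W,ns&(z>4)&(z<14)))
    return y
if __name__=="__main__":
    for n in["top","scene"]:
        d=np.load(n+"0.npz"); print(n); run(d["W"],d["col"],(650,212))
E
python3 m.py
```

```text
top
board all (array([649.7, 210.8]), array([187.4, 185.4]), 9.1, 1670)
board green (array([649.3, 218.3]), array([114. , 122.9]), 33.8, 790)
sink (array([648.1, 216.8]), array([42. , 39.8]), 34.0, 160) top z 35.891060058615835
blue [648. 152.  11.]
yellow (array([ 579.2, -170.2]), array([109.5, 118.4]), 77.1, 533) [ 512. -222.   29.] [ 644. -105.   94.]
stand all (array([ 573.5, -146.5]), array([242.6, 245.2]), 3.2, 2011)
scene
board all (array([649., 211.]), array([184.8, 185. ]), 12.4, 2166)
board green (array([648.8, 218.2]), array([116.3, 122.4]), 33.8, 1031)
sink (array([651. , 218.9]), array([43.6, 41.1]), 33.0, 296) top z 37.22547470446874
blue [649. 151.  13.]
yellow (array([ 580.5, -169.4]), array([113.5, 121.3]), 76.7, 673) [ 513. -223.   42.] [ 648. -103.   92.]
stand all (array([ 577. , -148.3]), array([220.6, 234.6]), 62.1, 1706)
```

```bash
cat > d.py <<'E'
import sys
from h import *
from scipy.spatial.transform import Rotation as R
# usage: d.py x y z yawdeg -> offset in tool frame from now, spin still due
x,y,z,yaw=map(float,sys.argv[1:5]); s=manip.read_state()
r=s["eef_rot"]; M=R.from_euler("xyz",r)
print("pos",s["eef_pos"].round(1),"yaw",np.degrees(r[2]).round(2),"F",s["wrist_force"].round(1),"gap",round(s["finger_gap"],1),"t",s["clock"],"q6",s["joints"][5].round(2))
dy=(yaw-np.degrees(r[2])+180)%360-180
print("spin",round(-dy,2),"offset",np.round(R.from_euler("xyz",[np.pi,0,np.radians(yaw)]).inv().apply(np.array([x,y,z])-s["eef_pos"]),1),"(offset after the spin)")
E
echo
```

```text
(no output)
```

drive_tool:
  rows:
    - {"offset": [0, 0, 0], "spin": -7.5, "jaw": 94}
    - {"offset": [0, 0, 0], "spin": -7.5, "jaw": 94}
    - {"offset": [0, 0, 0], "spin": -7.5, "jaw": 94}
    - {"offset": [0, 0, 0], "spin": -7.5, "jaw": 94}
    - {"offset": [0, 0, 0], "spin": -7.5, "jaw": 94}
    - {"offset": [0, 0, 0], "spin": -7.5, "jaw": 94}
    - {"offset": [0, 0, 0], "spin": -7.5, "jaw": 94}
    - {"offset": [0, 0, 0], "spin": -7.5, "jaw": 94}
    - {"offset": [0, 0, 0], "spin": -7.5, "jaw": 94}
    - {"offset": [0, 0, 0], "spin": -7.5, "jaw": 94}
    - {"offset": [0, 0, 0], "spin": -7.5, "jaw": 94}
    - {"offset": [0, 0, 0], "spin": -7.5, "jaw": 94}
    - {"offset": [0, 0, 0], "spin": -7.5, "jaw": 94}
    - {"offset": [0, 0, 0], "spin": -7.5, "jaw": 94}

```text
clock: 2.2
eef_pos: [177.1, -520.7, 302.7]
eef_rot: [-3.142, 0.0, 2.166]
wrist_force: [-0.8, 0.0, -0.9]
finger_gap: 94.0
```

```bash
python3 d.py 649.5 217.5 300 123.8
```

```text
pos [ 177.1 -520.7  302.7] yaw 124.09 F [-0.8  0.  -0.9] gap 94.0 t 2.2 q6 -1.9
spin 0.29 offset [350.6 803.2   2.7] (offset after the spin)
```

drive_tool:
  rows:
    - {"offset": [19.5, 44.6, 0], "spin": 0.3, "jaw": 94}
    - {"offset": [19.5, 44.6, 0], "spin": 0, "jaw": 94}
    - {"offset": [19.5, 44.6, 0], "spin": 0, "jaw": 94}
    - {"offset": [19.5, 44.6, 0], "spin": 0, "jaw": 94}
    - {"offset": [19.5, 44.6, 0], "spin": 0, "jaw": 94}
    - {"offset": [19.5, 44.6, 0], "spin": 0, "jaw": 94}
    - {"offset": [19.5, 44.6, 0], "spin": 0, "jaw": 94}
    - {"offset": [19.5, 44.6, 0], "spin": 0, "jaw": 94}
    - {"offset": [19.5, 44.6, 0], "spin": 0, "jaw": 94}
    - {"offset": [19.5, 44.6, 0], "spin": 0, "jaw": 94}
    - {"offset": [19.5, 44.6, 0], "spin": 0, "jaw": 94}
    - {"offset": [19.5, 44.6, 0], "spin": 0, "jaw": 94}
    - {"offset": [19.5, 44.6, 0], "spin": 0, "jaw": 94}
    - {"offset": [19.5, 44.6, 0], "spin": 0, "jaw": 94}
    - {"offset": [19.5, 44.6, 0], "spin": 0, "jaw": 94}
    - {"offset": [19.5, 44.6, 0], "spin": 0, "jaw": 94}
    - {"offset": [19.5, 44.6, 0], "spin": 0, "jaw": 94}
    - {"offset": [19.5, 44.6, 0], "spin": 0, "jaw": 94}

```text
clock: 4.0
eef_pos: [653.5, 216.9, 302.6]
eef_rot: [3.142, 0.0, 2.155]
wrist_force: [0.1, -0.5, 0.3]
finger_gap: 93.8
```

```bash
cat > w.py <<'E'
import sys
from h import *; import m
c=eyes.camera("wrist"); cv2.imwrite(sys.argv[1],c["color"]); W=cloud(c)
hsv=cv2.cvtColor(c["color"],cv2.COLOR_BGR2HSV); H,S,V=hsv[...,0],hsv[...,1],hsv[...,2]
nb=m.near(W,649.5,217.5,85); z=W[...,2]
print("green",m.rect(W,nb&(H>40)&(H<85)&(S>90)&(V>40)&(z>0)&(z<12)))
print("sink",m.rect(W,nb&(z>32)&(z<45)),np.nanmedian(z[nb&(z>32)&(z<45)]))
E
python3 w.py pics/w1.png; python3 d.py 649.5 217.5 106 123.8
```

```text
green (array([650.4, 214.4]), array([112.2, 124.1]), 33.5, 6729)
sink (array([649.4, 216.7]), array([39.9, 40.5]), 33.8, 825) 37.905647806899374
pos [655.3 222.3 300.3] yaw 123.67 F [ 2.   4.5 -0. ] gap 94.1 t 4.05 q6 -0.31
spin -0.13 offset [ -0.8  -7.5 194.3] (offset after the spin)
```

View pics/w1.png

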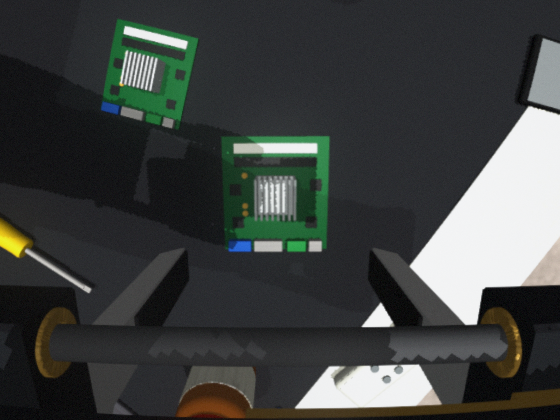

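drive_tool:
  rows:
    - {"offset": [0, 0, 25], "spin": 0, "jaw": 94}
    - {"offset": [0, 0, 25], "spin": 0, "jaw": 94}
    - {"offset": [0, 0, 25], "spin": 0, "jaw": 94}
    - {"offset": [0, 0, 20], "spin": 0, "jaw": 94}
    - {"offset": [0, 0, 0], "spin": 0, "jaw": 94}
    - {"offset": [0, 0, 0], "spin": 0, "jaw": 94}
    - {"offset": [0, 0, 0], "spin": 0, "jaw": 94}

```text
clock: 4.75
eef_pos: [653.2, 215.2, 209.3]
eef_rot: [3.139, 0.001, 2.155]
wrist_force: [-0.1, -0.1, 0.6]
finger_gap: 93.9
```

```bash
python3 w.py pics/w2.png; python3 d.py 649.5 217 107 123.8
```

```text
green (array([651., 214.]), array([111.9, 125.9]), 33.6, 11098)
sink (array([649.4, 216.5]), array([39.9, 40.8]), 33.8, 1508) 37.900943460406
pos [653.2 215.2 209.3] yaw 123.48 F [-0.8 -0.7  0.7] gap 94.1 t 4.8 q6 -0.32
spin -0.32 offset [  3.6  -2.  102.3] (offset after the spin)
```

drive_tool:
  rows:
    - {"offset": [3.6, -1.7, 20], "spin": -0.3, "jaw": 94}
    - {"offset": [0, 0, 25], "spin": 0, "jaw": 94}
    - {"offset": [0, 0, 20], "spin": 0, "jaw": 94}
    - {"offset": [0, 0, 15], "spin": 0, "jaw": 94}
    - {"offset": [0, 0, 10], "spin": 0, "jaw": 94}
    - {"offset": [0, 0, 7], "spin": 0, "jaw": 94}
    - {"offset": [0, 0, 0], "spin": 0, "jaw": 94}
    - {"offset": [0, 0, 0], "spin": 0, "jaw": 94}
    - {"offset": [0, 0, 0], "spin": 0, "jaw": 94}

```text
clock: 5.7
eef_pos: [649.7, 217.2, 111.6]
eef_rot: [3.14, 0.0, 2.16]
wrist_force: [1.2, -0.3, 0.8]
finger_gap: 94.3
```

```bash
python3 d.py 649.4 216.7 107 123.8
```

```text
pos [649.7 217.2 111.6] yaw 123.78 F [ 1.2 -0.3  0.8] gap 94.3 t 5.7 q6 -0.32
spin -0.02 offset [-0.3 -0.6  4.6] (offset after the spin)
```

drive_tool:
  rows:
    - {"offset": [-0.3, -0.6, 4.5], "spin": 0, "jaw": 70}
    - {"offset": [0, 0, 0], "spin": 0, "jaw": 50}
    - {"offset": [0, 0, 0], "spin": 0, "jaw": 36}
    - {"offset": [0, 0, 0], "spin": 0, "jaw": 30}
    - {"offset": [0, 0, 0], "spin": 0, "jaw": 30}
    - {"offset": [0, 0, 0], "spin": 0, "jaw": 30}
    - {"offset": [0, 0, 0], "spin": 0, "jaw": 30}
    - {"offset": [0, 0, 0], "spin": 0, "jaw": 30}
  force: 25

```text
clock: 6.5
eef_pos: [649.1, 216.6, 106.2]
eef_rot: [3.141, 0.0, 2.16]
wrist_force: [-0.7, -0.1, -0.3]
finger_gap: 40.0
```

drive_tool:
  rows:
    - {"offset": [0, 0, -5], "spin": 0, "jaw": 30}
    - {"offset": [0, 0, -15], "spin": 0, "jaw": 30}
    - {"offset": [0, 0, -25], "spin": 0, "jaw": 30}
    - {"offset": [0, 0, -30], "spin": 0, "jaw": 30}
    - {"offset": [0, 0, -30], "spin": 0, "jaw": 30}
    - {"offset": [0, 0, -30], "spin": 0, "jaw": 30}
    - {"offset": [0, 0, -30], "spin": 0, "jaw": 30}
    - {"offset": [0, 0, -20], "spin": 0, "jaw": 30}
    - {"offset": [0, 0, -10], "spin": 0, "jaw": 30}
    - {"offset": [0, 0, 0], "spin": 0, "jaw": 30}
    - {"offset": [0, 0, 0], "spin": 0, "jaw": 30}

```text
clock: 7.6
eef_pos: [648.8, 216.5, 300.1]
eef_rot: [-3.14, -0.0, 2.16]
wrist_force: [-0.5, -0.3, -4.2]
finger_gap: 39.6
```

```bash
python3 d.py 589 -172 302 167
python3 - <<'E'
from h import *
import m
c=eyes.camera("wrist"); cv2.imwrite("pics/w3.png",c["color"])
E
```

```text
pos [648.8 216.5 300.1] yaw 123.78 F [-0.5 -0.3 -4.2] gap 39.6 t 7.6 q6 -0.32
spin -43.22 offset [ -29.1 -392.    -1.9] (offset after the spin)
```

View pics/w3.png

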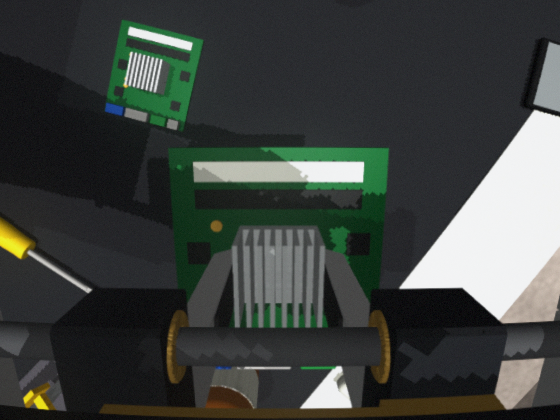

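drive_tool:
  rows:
    - {"offset": [0, 0, 0], "spin": -4, "jaw": 30}
    - {"offset": [0, 0, 0], "spin": -6, "jaw": 30}
    - {"offset": [0, 0, 0], "spin": -7, "jaw": 30}
    - {"offset": [0, 0, 0], "spin": -7, "jaw": 30}
    - {"offset": [0, 0, 0], "spin": -7, "jaw": 30}
    - {"offset": [0, 0, 0], "spin": -6, "jaw": 30}
    - {"offset": [0, 0, 0], "spin": -4, "jaw": 30}
    - {"offset": [0, 0, 0], "spin": -2, "jaw": 30}
    - {"offset": [-1, -10, 0], "spin": 0, "jaw": 30}
    - {"offset": [-2, -25, 0], "spin": 0, "jaw": 30}
    - {"offset": [-3, -35, 0], "spin": 0, "jaw": 30}
    - {"offset": [-3, -40, 0], "spin": 0, "jaw": 30}
    - {"offset": [-3, -40, 0], "spin": 0, "jaw": 30}
    - {"offset": [-3, -40, 0], "spin": 0, "jaw": 30}
    - {"offset": [-3, -40, 0], "spin": 0, "jaw": 30}
    - {"offset": [-3, -40, 0], "spin": 0, "jaw": 30}
    - {"offset": [-3, -40, 0], "spin": 0, "jaw": 30}
    - {"offset": [-3, -35, 0], "spin": 0, "jaw": 30}
    - {"offset": [-2, -25, 0], "spin": 0, "jaw": 30}
    - {"offset": [0, -12, 0], "spin": 0, "jaw": 30}

```text
clock: 9.65
eef_pos: [589.0, -164.4, 300.5]
eef_rot: [-3.141, -0.001, 2.908]
wrist_force: [0.1, -0.5, -3.9]
finger_gap: 39.8
```

```bash
python3 - <<'E'
from h import *; import m, io, contextlib
from scipy.optimize import minimize
for n in ["top","scene"]:
    d=np.load(n+"0.npz"); W=d["W"]
    with contextlib.redirect_stdout(io.StringIO()): y=m.run(W,d["col"])
    P=W[y]; P=P[~np.isnan(P).any(1)]
    s,c=np.sin(np.radians(20)),np.cos(np.radians(20))
    def loc(p):
        a=np.radians(p[2]); X=(P[:,0]-p[0])*np.cos(a)+(P[:,1]-p[1])*np.sin(a); Y=-(P[:,0]-p[0])*np.sin(a)+(P[:,1]-p[1])*np.cos(a); Z=P[:,2]-50-p[3]
        return np.c_[X*c+Z*s,Y,-X*s+Z*c]
    def box(q,lo,hi):  # signed distance
        lo,hi=np.array(lo),np.array(hi); e=np.abs(q-(lo+hi)/2)-(hi-lo)/2
        return np.linalg.norm(np.maximum(e,0),axis=1)+np.minimum(e.max(1),0)
    def cost(p):
        q=loc(p); dd=np.min([np.abs(box(q,[-6,-42,-8],[112,-28,0])),np.abs(box(q,[-6,28,-8],[112,42,0])),np.abs(box(q,[-6,-55,-8],[0,55,16]))],0)
        return np.minimum(dd,6).mean()
    r=minimize(cost,[534,-159,-13,0],method="Nelder-Mead",options=dict(xatol=.05,fatol=1e-4,maxiter=2000,initial_simplex=np.array([534,-159,-13,0])+np.vstack([np.zeros(4),np.diag([6,6,3,4])])))
    print(n,r.x.round(2),r.fun.round(2))
E
python3 d.py 589 -172 302 167
```

```text
top [ 531.81 -159.96  -13.03    2.35] 1.59
scene [ 5.3438e+02 -1.5864e+02 -1.3200e+01  4.9000e-01] 1.06
pos [ 589.  -164.4  300.5] yaw 166.59 F [ 0.1 -0.5 -3.9] gap 39.8 t 9.65 q6 -1.67
spin -0.41 offset [-1.7 -7.4 -1.5] (offset after the spin)
```

drive_tool:
  rows:
    - {"offset": [-2, -4, 10], "spin": -0.3, "jaw": 30}
    - {"offset": [-2, -4, 20], "spin": 0, "jaw": 30}
    - {"offset": [0, 0, 25], "spin": 0, "jaw": 30}
    - {"offset": [0, 0, 20], "spin": 0, "jaw": 30}
    - {"offset": [0, 0, 12], "spin": 0, "jaw": 30}
    - {"offset": [0, 0, 6], "spin": 0, "jaw": 30}
    - {"offset": [0, 0, 0], "spin": 0, "jaw": 30}
    - {"offset": [0, 0, 0], "spin": 0, "jaw": 30}
    - {"offset": [0, 0, 0], "spin": 0, "jaw": 30}

```text
clock: 10.55
eef_pos: [592.3, -170.7, 209.1]
eef_rot: [-3.141, 0.002, 2.916]
wrist_force: [0.4, 0.1, -3.2]
finger_gap: 39.9
```

```bash
python3 d.py 591.5 -172.6 203 166.9
python3 - <<'E'
from h import *
a=eyes.camera("wrist")["color"]; c=eyes.camera("scene")
s=cv2.resize(c["color"][130:270,130:320],None,fx=3,fy=3,interpolation=cv2.INTER_CUBIC)
a=cv2.resize(a,None,fx=.0+420/560*.3 if 0 else .75,fy=.75)
cv2.imwrite("pics/s4.png",s); cv2.imwrite("pics/w4.png",a)
E
```

```text
pos [ 592.3 -170.7  209.1] yaw 167.09 F [ 0.4  0.1 -3.2] gap 39.9 t 10.55 q6 -1.69
spin 0.19 offset [ 0.4 -2.1  6.1] (offset after the spin)
```

View pics/s4.png

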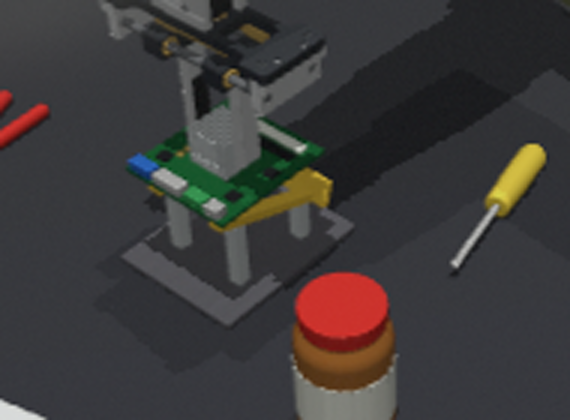

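View pics/w4.png

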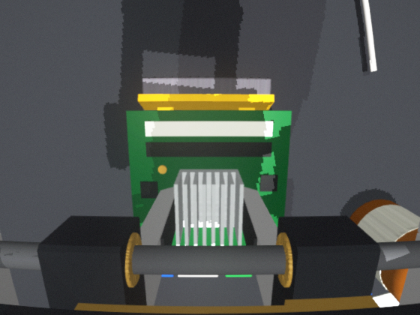

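The scene crop shows the board level above the stand with its ports over the upper end. In the wrist view the ledge (cols 139–273, row 101) is parallel to the board's low edge (cols 127–291) and about 2.5 mm towards tool −y, which matches the remaining correction. Next I lower it with a light grip so the arms pivot it in the jaws.

drive_tool:
  rows:
    - {"offset": [0.5, -2.2, 4], "spin": 0.2, "jaw": 30}
    - {"offset": [0, 0, 4], "spin": 0, "jaw": 30}
    - {"offset": [0, 0, 3], "spin": 0, "jaw": 30}
    - {"offset": [0, 0, 3], "spin": 0, "jaw": 30}
    - {"offset": [0, 0, 2], "spin": 0, "jaw": 30}
    - {"offset": [0, 0, 2], "spin": 0, "jaw": 30}
    - {"offset": [0, 0, 2], "spin": 0, "jaw": 30}
    - {"offset": [0, 0, 2], "spin": 0, "jaw": 30}
    - {"offset": [0, 0, 2], "spin": 0, "jaw": 30}
    - {"offset": [0, 0, 0], "spin": 0, "jaw": 30}
    - {"offset": [0, 0, 0], "spin": 0, "jaw": 30}
  force: 12

```text
clock: 11.75
eef_pos: [591.1, -172.7, 183.9]
eef_rot: [3.142, -0.0, 2.913]
wrist_force: [0.3, 0.6, -4.0]
finger_gap: 39.7
```

```bash
cat > v.py <<'E'
import sys
from h import *
# fit plane to held board's green, in the rest frame
o=np.array([534,-159.2,50.]); a=np.radians(-13.1)
X=np.array([np.cos(a),np.sin(a),0]); Y=np.array([-np.sin(a),np.cos(a),0])
for n in ["scene","top","wrist"]:
    c=eyes.camera(n); W=cloud(c); hsv=cv2.cvtColor(c["color"],cv2.COLOR_BGR2HSV); H,S,V=hsv[...,0],hsv[...,1],hsv[...,2]
    q=W-o; L=np.dstack([q@X,q@Y,q[...,2]])
    k=(H>40)&(H<85)&(S>90)&(V>30)&(abs(L[...,0]-50)<90)&(abs(L[...,1])<75)&(L[...,2]>-10)
    P=L[k]
    if len(P)<50: print(n,len(P)); continue
    for _ in range(3):
        A=np.c_[P[:,:2],np.ones(len(P))]; s=np.linalg.lstsq(A,P[:,2],rcond=None)[0]; r=P[:,2]-A@s; P=P[abs(r)<max(2*r.std(),1)]
    t=np.arctan(s[0]); B=np.c_[P[:,0]*np.cos(t)+P[:,2]*np.sin(t),P[:,1]].astype(np.float32)
    print(n,len(P),"pitch",np.degrees(t).round(1),"roll",np.degrees(np.arctan(s[1])).round(1),"top z at ledge",s[2].round(1),"slope x",np.percentile(B[:,0],[.5,99.5]).round(1),"y",np.percentile(B[:,1],[.5,99.5]).round(1),"ang",round(cv2.minAreaRect(B)[2],1))
    if n=="scene": cv2.imwrite(sys.argv[1],cv2.resize(c["color"][130:270,130:320],None,fx=3,fy=3,interpolation=cv2.INTER_CUBIC))
E
python3 v.py pics/s5.png;  python3 d.py 591 -172.4 179 166.9
```

```text
scene 406 pitch 13.1 roll -0.2 top z at ledge 18.2 slope x [  8.9 128.4] y [-54.   57.1] ang 0.1
top 53 pitch 44.4 roll 84.9 top z at ledge -578.9 slope x [ 35.8 182.4] y [44.2 59.8] ang 2.6
wrist 12862 pitch 12.9 roll -0.1 top z at ledge 18.3 slope x [  7. 123.] y [-56.1  53.7] ang 90.0
pos [ 591.1 -172.7  184. ] yaw 166.88 F [ 0.6  0.4 -4. ] gap 40.4 t 11.9 q6 -1.69
spin -0.02 offset [0.2 0.2 5. ] (offset after the spin)
```

drive_tool:
  rows:
    - {"offset": [0, 0, 1.5], "spin": 0, "jaw": 30}
    - {"offset": [0, 0, 1.5], "spin": 0, "jaw": 30}
    - {"offset": [0, 0, 1], "spin": 0, "jaw": 30}
    - {"offset": [0, 0, 1], "spin": 0, "jaw": 30}
    - {"offset": [0, 0, 0], "spin": 0, "jaw": 30}
    - {"offset": [0, 0, 0], "spin": 0, "jaw": 30}

```text
clock: 12.5
eef_pos: [591.0, -172.7, 179.0]
eef_rot: [3.142, -0.0, 2.913]
wrist_force: [-2.3, 1.5, -0.3]
finger_gap: 39.6
```

```bash
python3 v.py pics/s6.png;  python3 d.py 579.8 -169.8 175 166.9
```

```text
scene 358 pitch 18.4 roll -0.3 top z at ledge 7.4 slope x [ 10.5 129.7] y [-53.6  58.2] ang 1.0
top 53 pitch 36.4 roll 84.9 top z at ledge -570.8 slope x [ 24.8 167.2] y [44.7 59.2] ang 2.3
wrist 12290 pitch 18.9 roll -0.1 top z at ledge 6.6 slope x [  8.  123.9] y [-56.   53.5] ang 0.0
pos [ 591.  -172.7  179. ] yaw 166.88 F [-1.9  0.3 -0.4] gap 39.9 t 12.65 q6 -1.69
spin -0.02 offset [11.6  0.3  4. ] (offset after the spin)
```

drive_tool:
  rows:
    - {"offset": [0, 0, 1], "spin": 0, "jaw": 30}
    - {"offset": [1.9, 0, 0.7], "spin": 0, "jaw": 30}
    - {"offset": [1.9, 0, 0.7], "spin": 0, "jaw": 30}
    - {"offset": [1.9, 0, 0.7], "spin": 0, "jaw": 30}
    - {"offset": [0, 0, 0], "spin": 0, "jaw": 30}
    - {"offset": [0, 0, 0], "spin": 0, "jaw": 30}

```text
clock: 13.25
eef_pos: [585.3, -171.4, 176.0]
eef_rot: [-3.142, -0.001, 2.913]
wrist_force: [-2.1, 0.3, 0.8]
finger_gap: 40.2
```

```bash
python3 v.py pics/s7.png;  python3 d.py 579.8 -169.8 175 166.9
```

```text
scene 336 pitch 19.4 roll 0.1 top z at ledge 5.2 slope x [  3.9 123.7] y [-53.7  58.1] ang 89.8
top 48 pitch 37.1 roll 82.1 top z at ledge -373.6 slope x [ 21.6 153.5] y [44.8 59.1] ang 2.5
wrist 12346 pitch 20.0 roll -0.1 top z at ledge 4.5 slope x [  1.5 117.7] y [-56.   53.4] ang 90.0
pos [ 585.3 -171.4  176. ] yaw 166.88 F [-3.8  1.4  1.2] gap 39.7 t 13.4 q6 -1.69
spin -0.02 offset [5.8 0.3 1. ] (offset after the spin)
```

Pitch is now 20° and the board is on the arms. I'll continue in small steps down-slope to the ledge.

drive_tool:
  rows:
    - {"offset": [1, 0, 0.36], "spin": 0, "jaw": 30}
    - {"offset": [1, 0, 0.36], "spin": 0, "jaw": 30}
    - {"offset": [1, 0, 0.36], "spin": 0, "jaw": 30}
    - {"offset": [0, 0, 0], "spin": 0, "jaw": 30}
    - {"offset": [0, 0, 0], "spin": 0, "jaw": 30}

```text
clock: 13.9
eef_pos: [583.3, -170.9, 175.6]
eef_rot: [-3.141, 0.003, 2.913]
wrist_force: [6.6, -1.4, 0.4]
finger_gap: 40.1
```

```bash
python3 v.py pics/s8.png;  python3 d.py 579.8 -169.8 175 166.9
```

```text
scene 342 pitch 19.5 roll -0.1 top z at ledge 5.1 slope x [  1.8 121.8] y [-54.6  57.5] ang 89.7
top 51 pitch 14.6 roll -72.9 top z at ledge 174.9 slope x [ 17.9 117.7] y [-16.3  54.5] ang 37.4
wrist 12197 pitch 20.1 roll -0.1 top z at ledge 4.5 slope x [ -0.  116.3] y [-56.   53.5] ang 89.8
pos [ 583.3 -170.9  175.6] yaw 166.87 F [ 6.2 -1.5  0.9] gap 40.0 t 14.05 q6 -1.69
spin -0.03 offset [3.7 0.3 0.6] (offset after the spin)
```

drive_tool:
  rows:
    - {"offset": [0.8, 0, 0.3], "spin": 0, "jaw": 30}
    - {"offset": [0, 0, 0], "spin": 0, "jaw": 30}
    - {"offset": [0, 0, 0], "spin": 0, "jaw": 30}
    - {"offset": [0, 0, 0], "spin": 0, "jaw": 44}
    - {"offset": [0, 0, 0], "spin": 0, "jaw": 55}
    - {"offset": [0, 0, 0], "spin": 0, "jaw": 65}
    - {"offset": [0, 0, 0], "spin": 0, "jaw": 65}
    - {"offset": [0, 0, 0], "spin": 0, "jaw": 65}

```text
clock: 14.85
eef_pos: [581.7, -170.5, 174.6]
eef_rot: [3.142, -0.0, 2.913]
wrist_force: [-0.2, 0.1, -0.5]
finger_gap: 64.6
```

drive_tool:
  rows:
    - {"offset": [0, 0, -5], "spin": 0, "jaw": 65}
    - {"offset": [0, 0, -15], "spin": 0, "jaw": 65}
    - {"offset": [0, 0, -25], "spin": 0, "jaw": 65}
    - {"offset": [0, 0, -25], "spin": 0, "jaw": 65}
    - {"offset": [0, 0, -25], "spin": 0, "jaw": 65}
    - {"offset": [0, 0, -15], "spin": 0, "jaw": 65}
    - {"offset": [0, 0, -5], "spin": 0, "jaw": 65}
    - {"offset": [0, 0, 0], "spin": 0, "jaw": 65}
    - {"offset": [0, 0, 0], "spin": 0, "jaw": 65}

```text
clock: 15.75
eef_pos: [581.6, -170.5, 289.1]
eef_rot: [3.141, -0.001, 2.913]
wrist_force: [-0.4, 0.0, -0.0]
finger_gap: 65.0
```

```bash
python3 v.py pics/s9.png; python3 -c "
from h import *
cv2.imwrite('pics/w9.png',eyes.camera('wrist')['color'])"
```

```text
scene 340 pitch 19.6 roll -0.2 top z at ledge 5.0 slope x [  3.2 122.3] y [-54.4  58.1] ang 90.0
top 78 pitch 19.5 roll -1.4 top z at ledge 6.3 slope x [  2.9 101. ] y [ 4.8 54.5] ang 62.5
wrist 9649 pitch 19.9 roll -0.1 top z at ledge 4.6 slope x [1.000e-01 1.175e+02] y [-55.8  52.9] ang 90.0
```

View pics/s9.png

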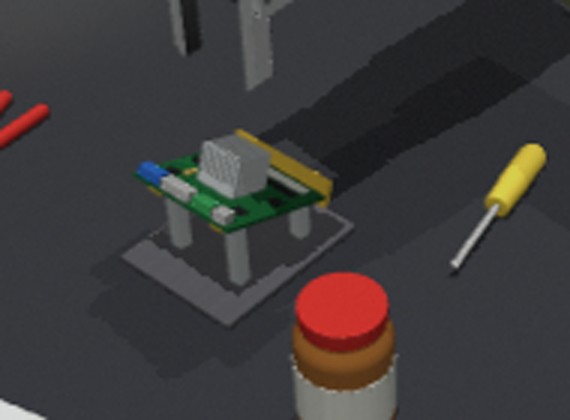

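View pics/w9.png

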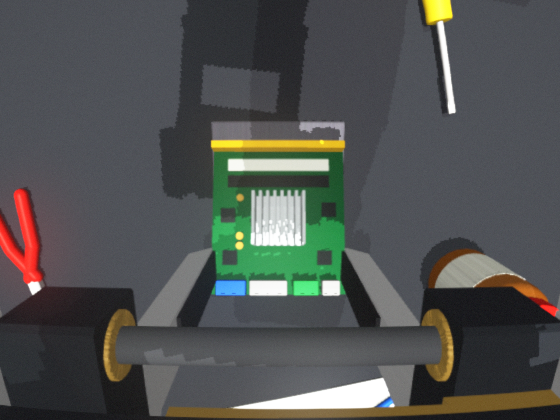

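```bash
python3 -c "
from h import *
a=cv2.imread('pics/w9.png')[120:180,195:360]
cv2.imwrite('pics/w9c.png',cv2.resize(a,None,fx=4.5,fy=4.5,interpolation=cv2.INTER_NEAREST))
c=eyes.camera('wrist')
# predicted pixel rows: ledge top inner edge, board top face lower edge for gaps 0..3
o=np.array([534,-159.2,50.]);a=np.radians(-13.1);t=np.radians(20)
X=np.array([np.cos(a)*np.cos(t),np.sin(a)*np.cos(t),np.sin(t)]);Z=np.array([-np.cos(a)*np.sin(t),-np.sin(a)*np.sin(t),np.cos(t)])
for x,z in[(-6,16),(0,16),(0,4),(1,4),(2,4),(3,4)]: print(x,z,proj(c,[o+x*X+z*Z]).round(1))
print([a[:,60+20*k].tolist()[20:42:2] for k in (0,)])
"
```

```text
-6 16 [[279.6 140.4]]
0 16 [[279.6 147.4]]
0 4 [[279.5 151.7]]
1 4 [[279.5 152.9]]
2 4 [[279.5 154. ]]
3 4 [[279.5 155.1]]Traceback (most recent call last):
  File "<string>", line 10, in <module>
    print([a[:,60+20*k].tolist()[20:42:2] for k in (0,)])
           ~^^^^^^^^^^^
IndexError: invalid index to scalar variable.
```

View pics/w9c.png

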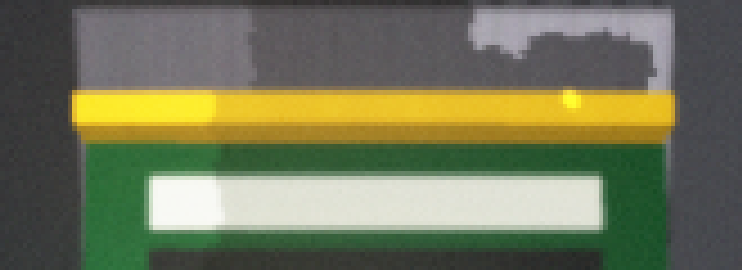

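The crop shows the ledge's inner face running straight into green at row 151.6, against 151.7 predicted for zero gap. The board is centred on the ledge and parallel to it.

```bash
python3 -c "
from h import *
print(manip.sign_off())"
```

```text
the job is handed in; nothing more can be done
None
```

The green board is on the stand and the job is handed in at about 16 s of the 38 s allowed; I was given no verdict.

I gripped the largest board by its heatsink and carried it over the stand. I lowered it with a light grip so the arms tilted it in the jaws to the slope. Then I slid it down until it touched the ledge (about 6.6 N), opened the fingers and backed off about 115 mm.

**Last checks, after release:**
- **Slope:** the board measured 19.6–19.9° against the stand's 20°, with 0.1–0.2° of roll.
- **Lower edge:** the close-up wrist picture shows the ledge meeting the board at the pixel row predicted for no gap (151.6 against 151.7).
- **Centring:** the board is within about 1 mm of the ledge's middle and parallel to it, with its ports at the upper end.
- **Other things:** nothing touched the jar, screwdriver, cup or pliers. The jar, screwdriver and pliers showed up in the last pictures; I did not measure any of the four again.

**Disagreement:** the scene camera put the lower edge about 3 mm up the slope from the ledge, while the wrist camera put it at 0.1 mm. I trusted the closer wrist view. The top camera saw too little of the board to be of use.

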